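# Shut the nut chopper's lid, mesh its power head and keep it pressed

### The arm

A 7-joint arm with a two-finger parallel gripper is mounted at the origin on the work surface. World frame = base frame: x ahead of the robot, y to its left, z up, the work surface at z = 0. Lengths are in mm, angles in degrees, forces in N, time in s.
With the tool pointing down it reaches from about 350 to 900 mm from the base axis. Payload 7.2 kg.
Tool frame: the origin (TCP) lies midway between the tips of the shut fingers; the grasp point (between the pads) lies 19 mm behind it; x points along the fingers, y is the direction in which the jaws open and shut, and the axes are right-handed (so a half turn about x gives the same grasp; the last joint's range is limited). The gripper opens to 88 mm and grips with 3 to 60 N. Pads are 20 mm wide; open, the fingers measure 115 mm over their backs; the gripper's body (75 mm by 178 mm) begins 61 mm behind the grasp point.
Start: joints at [-71.402, 23.554, -0.728, 91.456, 0.321, 64.991, -4.71], TCP at [239.245, 577.4, 222.653] pointing down, gripper open.
Joint ranges: [-169.25, 169.25], [-16.82, 113.86], [-84.01, 82.57], [7.8, 145.47], [-59.2, 239.2], [7.22, 106.19], [-163.78, 163.78]. Speed limits (degrees/s): [136.94, 136.94, 172.46, 172.46, 180, 180, 180].

### API

Orientations are given as a 3x3 rotation matrix whose columns are the frame's x, y, z axes.
In Python, from bench import arm gives the robot as it stands.
- The arm moves only by the tool jog_arm, never from a script. Its argument "motion" is a list of rows, each a list of 7 numbers: the shift along the tool's x, y, z in mm, then the turn, a rotation vector about the tool's x, y, z in degrees, then the opening, from -1 (shut) to 1 (fully open). A call has exactly 5 rows; each row shifts and turns the commanded pose from where the row before left it, along the tool's axes as they then stand; what a row does not reach is not made up. A row lasts 1/10 s, in which the tool goes at most 50 mm and 8.59 degrees, less where a joint would pass 70% of its speed; a pose out of reach is approached as far as the arm can. A call with a gripper value outside its range is refused whole. The fingers move at their own pace and stop on an object; "newtons" is the grip in N (left out, the last holds). Time passes only in rows, so rows that do not move let the fingers close, or fill a call up. It gives the time, the measured TCP pose, the force and the opening at its end, in the units of the state.
- arm.state(): the state, without advancing time (a new reading comes with each control period).
- arm.grab_frame(name): name is "scene" or "top" or "wrist"; returns a dict with "img" (480x640x3 uint8, blue, green, red), "intrinsics" (3x3 intrinsics, pixels), "T" (4x4, takes a point from camera to world coordinates); the wrist camera has in their place "hand_eye" (4x4, takes a point from camera to tool coordinates, whose origin is the TCP and whose axes are the tool frame's). Camera axes: x right, y down, z forward; pixel columns grow to the right and rows downward; lengths in mm; the calibration is good to about 2 mm. A picture is of the moment at which its call begins: read the wrist's pose just before it. There is no depth.
- arm.close_job(): hands the job in, once; it reports no verdict.
The state is a dict: "t": time; "q": joint angles; "qvel": joint speeds; "joint_efforts": joint torques, N m; "tcp_pos": TCP position; "ee_rot": TCP orientation; "contact_force": force on the tool from outside, world axes, zero at the start; "wrist_torque": the same for the moment, N m; "width": finger opening in mm.
Only numpy, scipy, OpenCV 4.12 (cv2) and the standard library are available. Lean on these libraries where they do the work, as an engineer would, in place of code of your own. Each camera call takes 0.05 s, during which the arm holds its last target.

### The job

Make the nut chopper run: gently lower the chopper's hinged lid until it is closed on the glass bowl, then pick up the cordless power head and set it upright over the drive stub on the lid, turning it until the splines mesh and it slides down. Press it fully home against the spring collar, so that its skirt is down on the lid, and finish while you are still holding it pressed down there, without letting go: it runs only while it is held down. Leave everything else on the worktop where it is.

Things in the scene. Friction and masses are not known exactly. Their poses are not given: they have to be found in the camera images.
- chopper: Nut chopper: round glass bowl, 140 mm across, standing firm on the worktop on its suction foot (it does not move). Origin: centre of its underside; z up; its +x points from the bowl's centre to the hinge, its -x to the lid's finger tab (when shut). The bowl's rim is 90 mm high.
- lid (a joint): Lid angle in rad: 0 shut (lid level on the bowl), grows as the lid opens upward about the hinge; 1.57 = lid standing upright, 1.85 = the stop. The hinge is stiff: the lid stays where it is left and takes about 2 to 4 N at its tab to move.
- lid_hinge (a point): Middle of the lid's hinge axis, 80 mm along the chopper's +x from the bowl's centre, 92 mm above the worktop; the axis runs along the chopper's y. The frame turns with the lid (shut: same as the chopper's). In it the lid is a grey disc, 146 mm across, 10 mm thick, centred at x = -80 mm, its top face at z = +8 mm.
- lid_tab (a point): Top face of the lid's finger tab, at the free edge opposite the hinge: 160 mm along -x from the hinge axis. The tab is 36 mm wide, 8 mm thick and ends 169 mm from the hinge axis. Frame turns with the lid.
- lid_seat (a point): Middle of the lid's top face, on the axis of the drive stub: the face (100 mm above the worktop when the lid is shut) on which the power head's skirt comes down. z along the stub. Frame turns with the lid.
- stub_tip (a point): Tip of the steel drive stub that stands 29 mm out of the middle of the lid's top face; z along the stub. Stub: round pilot, 16 mm diameter, coned over its last 4 mm; below it, from 22 mm above the lid face down, six straight spline teeth, 4 mm wide, 26 mm across their tips, one along this point's +x, the others every 60 degrees.
- stub (a joint): Angle in rad of the drive stub about its axis, positive counterclockwise seen from its tip. It is geared to the blade: it may stand at any angle and holds still unless turned with more than about 0.12 N m.
- collar (a joint): Travel in m of the black sprung safety collar, a ring around the stub (44 mm outside, 29 mm inside): 0 = up (top 12 mm above the lid face), 0.006 = pushed down with the power head's skirt on the lid. The spring pushes back with about 7 N at the start and 11 N at 6 mm, more than the head's weight, so the head stays down only while it is pressed.
- head: Cordless power head, about 0.45 kg, standing upright on its hollow skirt. Origin: centre of the skirt's underside; z up. Round white skirt, 92 mm across, 40 mm high, rounded shoulder to 49 mm, above it an upright white grip block from 49 to 100 mm high, 60 mm along x and 50 mm along y, with ribbed flats facing +y and -y: grip it across these.
- head_hub (a point): Mouth of the splined hole in the power head's black hub, inside the skirt, on the head's axis, 6 mm above the skirt's underside; axes as the head's. Slots for the stub's teeth lie along +x and every 60 degrees: it meshes when the head's x is at the stub's x or any multiple of 60 degrees from it, with about 6 degrees and 1 mm of play.
- head_grip (a point): Middle of the power head's grip block, on the axis, 75 mm above the skirt's underside. As the head goes down on the stub, its skirt's height above the lid face is: 23 mm when the pilot enters the hub, 16 mm when the flat tooth ends meet (it stops there unless it meshes), 6 mm when the hub meets the collar, 0 when home.
- mixing_bowl: Bystander: glass mixing bowl, 190 mm across, 90 mm high. Origin: centre of its underside, z up.
- milk_jug: Bystander: white ceramic milk jug, 92 mm across, 110 mm high, handle towards its +y. Origin: centre of its underside.
- tip_organiser: Bystander: clear plastic piping tip organiser with metal tips in it, 180 x 120 mm, 34 mm high (tips to 41 mm). Origin: centre of its underside.
- cake_strip: Bystander: stiff silicone cake strip, coiled, 92 mm across, 40 mm high. Origin: centre of its underside.
- cake_tester: Bystander: bamboo cake tester lying flat, 176 mm long along its x, 14 mm wide, 6 mm high. Origin: mid-length, on the worktop.
- spatula: Bystander: spatula lying flat along its x, about 280 mm long, 20 mm high. Origin on the worktop below its mid-length.
- nut_jar: Bystander: closed glass jar of hazelnuts with a steel cap, 74 mm across, 118 mm high. Origin: centre of its underside.

How it is judged:
By the outcome, as a careful person would: the job done as asked, in the order asked, and still so for the second after the job is handed in, while the arm keeps its last pose, push and grip.
It also fails if it takes over 54 s, if anything falls off the work surface, if the arm or the gripper's body presses on something with over 40 N, if the wrist force passes 120 N, or if a joint passes its speed limit or range.

## Working session

There is one attempt and no reset: what is moved stays moved. The work goes in short steps, Python scripts to look and compute and a tool call to move; the robot and the scene stay as the last step left them, time stands still between calls to the robot, and variables do not carry over. Pictures are saved under pics/ and viewed, and the job is handed in when it is done.

Besides the shell and the picture viewer there is one more tool, called after ">>>" by a JSON object that holds its "op" and its "data", one argument or row to a line. jog_arm: Moves the arm, as the interface text tells. Its arguments: {"type":"object","properties":{"motion":{"type":"array","items":{"type":"array","items":{"type":"number"}}},"newtons":{"type":"number"}},"required":["motion"]}

```bash
ls; mkdir -p pics; python3 - <<'E'
from bench import arm
import cv2,numpy as np
np.set_printoptions(precision=4,suppress=True)
s=arm.state();print({k:np.round(v,3).tolist() for k,v in s.items()})
for n in ["scene","top","wrist"]:
    f=arm.grab_frame(n);cv2.imwrite(f"pics/{n}0.png",f["img"]);print(n,f["intrinsics"],f.get("T",f.get("hand_eye")))
E
```

```text
pics
{'t': 0.0, 'q': [-71.405, 23.6, -0.729, 91.504, 0.32, 64.991, -4.71], 'qvel': [0.013, -0.03, -0.006, -0.025, 0.094, 0.056, 0.009], 'joint_efforts': [0.001, -58.795, 0.642, -29.106, -0.054, 0.018, 0.0], 'tcp_pos': [239.047, 576.926, 221.812], 'ee_rot': [[-0.001, 0.383, 0.924], [-0.002, 0.924, -0.383], [-1.0, -0.002, 0.0]], 'contact_force': [0.806, -0.219, -0.347], 'wrist_torque': [-0.047, -0.004, -0.0], 'width': 87.814}
scene [[520.1882   0.     317.0052]
 [  0.     520.1882 226.9137]
 [  0.       0.       1.    ]] [[  -0.1181    0.5731   -0.811  1805.3246]
 [   0.9929    0.0573   -0.1041  149.7016]
 [  -0.0132   -0.8175   -0.5758  989.5   ]
 [   0.        0.        0.        1.    ]]
top [[464.1854   0.     320.2572]
 [  0.     464.1854 241.6179]
 [  0.       0.       1.    ]] [[   0.0213   -0.9878    0.154   387.6106]
 [  -0.9997   -0.0193    0.0144  -24.3672]
 [  -0.0113   -0.1543   -0.988  1189.9409]
 [   0.        0.        0.        1.    ]]
wrist [[386.2015   0.     314.9218]
 [  0.     386.2015 239.9031]
 [  0.       0.       1.    ]] [[  -0.       -0.3035    0.9528 -162.0608]
 [   1.       -0.0006   -0.0002    0.4667]
 [   0.0006    0.9528    0.3035  -83.9846]
 [   0.        0.        0.        1.    ]]
```

View pics/scene0.png

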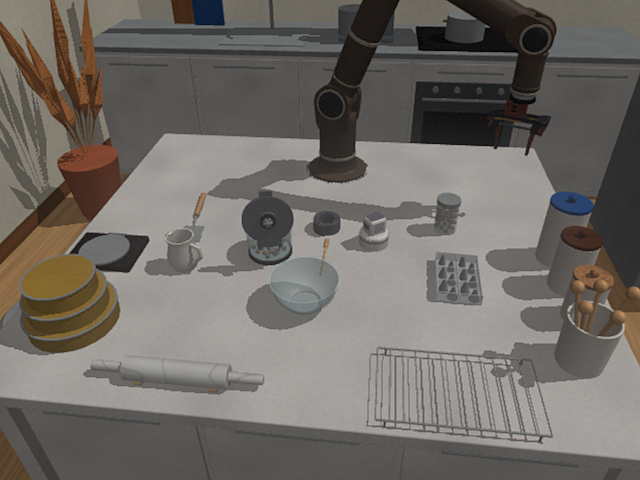

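View pics/top0.png

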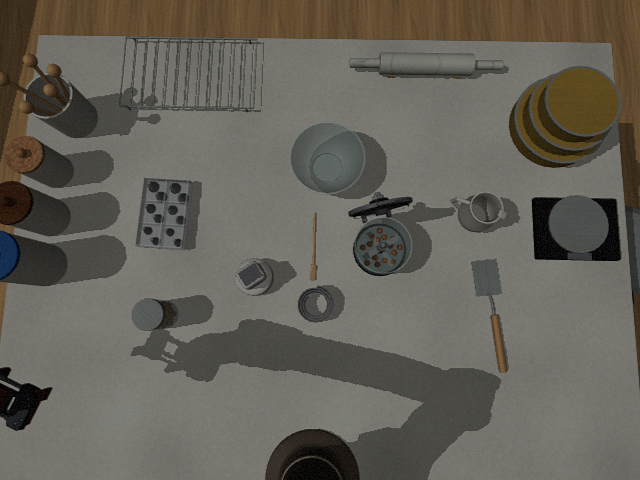

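View pics/wrist0.png

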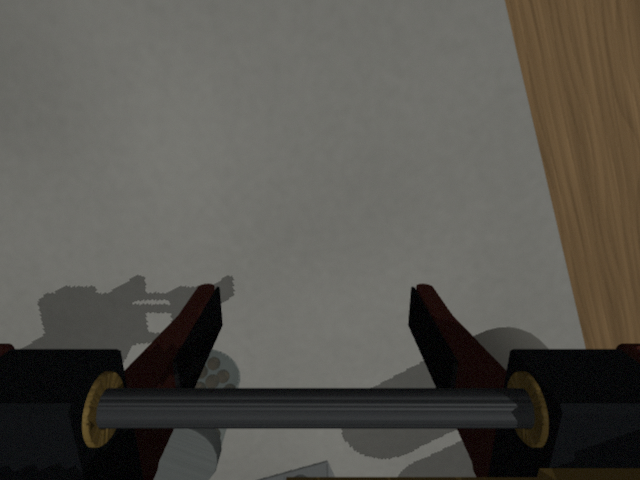

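```bash
cat > h.py <<'E'
import numpy as np,cv2
from bench import arm
np.set_printoptions(precision=3,suppress=True)
def grab(n,fn=None):
    s=arm.state();f=arm.grab_frame(n)
    if n=="wrist":
        W=np.eye(4);W[:3,:3]=s["ee_rot"];W[:3,3]=s["tcp_pos"];f["T"]=W@f["hand_eye"]
    if fn: cv2.imwrite(f"pics/{fn}.png",f["img"])
    return f
def ray(f,p):
    d=f["T"][:3,:3]@np.linalg.solve(f["intrinsics"],[p[0],p[1],1.]);return f["T"][:3,3],d/np.linalg.norm(d)
def onz(f,p,z):
    o,d=ray(f,p);return o+d*(z-o[2])/d[2]
def proj(f,P):
    c=np.linalg.inv(f["T"])@np.append(P,1.);u=f["intrinsics"]@c[:3];return u[:2]/u[2]
def tri(f1,p1,f2,p2):
    o1,d1=ray(f1,p1);o2,d2=ray(f2,p2)
    A=np.c_[d1,-d2];t=np.linalg.lstsq(A,o2-o1,rcond=None)[0]
    a=o1+d1*t[0];b=o2+d2*t[1];return (a+b)/2,np.linalg.norm(a-b)
def crop(f,x,y,w,h,k,fn):
    cv2.imwrite(f"pics/{fn}.png",cv2.resize(f["img"][y:y+h,x:x+w],None,fx=k,fy=k,interpolation=cv2.INTER_CUBIC))
E
python3 - <<'E'
from h import *
t=grab("top");s=grab("scene")
crop(t,220,180,200,150,4,"topc");crop(s,225,180,180,120,4,"scenec")
E
```

```text
(no output)
```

View pics/topc.png

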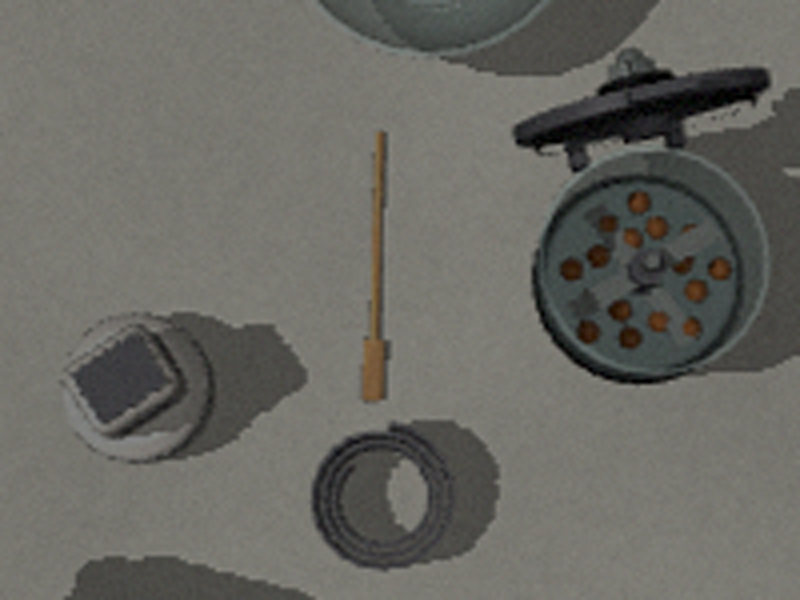

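View pics/scenec.png

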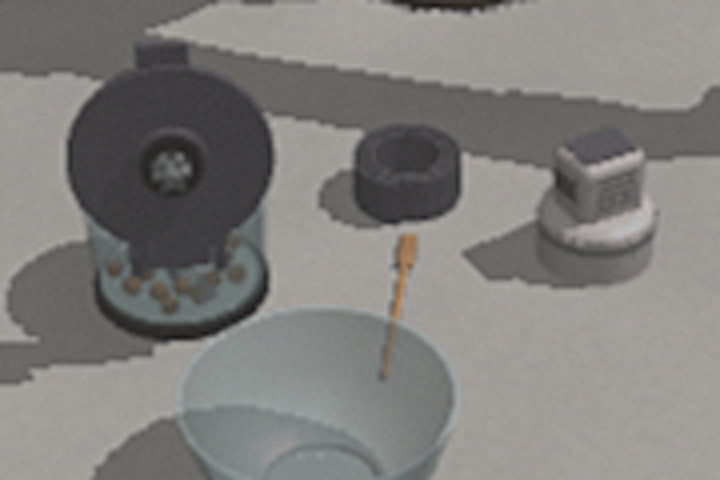

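```bash
python3 - <<'E'
from h import *
t=grab("top");s=grab("scene")
c=lambda x,y:(220+x/4,180+y/4)
d=lambda x,y:(225+x/4,180+y/4)
print("bowl rim ctr z90",onz(t,c(654,263),90), "left/right/top/bot",onz(t,c(540,263),90),onz(t,c(768,263),90),onz(t,c(654,150),90),onz(t,c(654,377),90))
print("lid ends",[onz(t,c(*p),170) for p in [(515,132),(770,80)]])
print("stub",tri(t,c(630,58),s,d(170,167)))
print("tab",tri(t,c(630,95),s,d(163,45)))
for nm,P in dict(tab=(163,45),discL=(68,155),discR=(273,155),cen=(170,168)).items(): print(nm,ray(s,d(*P)))
print("head top",[onz(t,c(*p),100) for p in [(75,378),(138,332),(176,382),(118,427),(126,380)]])
print("skirt",[onz(t,c(*p),40) for p in [(63,390),(213,390),(138,315),(138,462)]])
E
```

```text
bowl rim ctr z90 [ 552.032 -159.721   90.   ] left/right/top/bot [550.695 -91.632  90.   ] [ 553.366 -227.714   90.   ] [ 620.979 -159.7     90.   ] [ 483.785 -159.741   90.   ]
lid ends [array([612.839, -72.003, 170.   ]), array([ 645.432, -214.998,  170.   ])]
stub (array([ 654.079, -135.098,  179.917]), np.float64(0.2767828114386577))
tab (array([ 616.288, -134.569,  254.086]), np.float64(14.95289306770725))
tab (array([1805.325,  149.702,  989.5  ]), array([-0.833, -0.204, -0.515]))
discL (array([1805.325,  149.702,  989.5  ]), array([-0.795, -0.246, -0.555]))
discR (array([1805.325,  149.702,  989.5  ]), array([-0.814, -0.15 , -0.562]))
cen (array([1805.325,  149.702,  989.5  ]), array([-0.801, -0.198, -0.564]))
head top [array([475.401, 181.854, 100.   ]), array([503.347, 145.878, 100.   ]), array([474.258, 122.214, 100.   ]), array([447.179, 155.204, 100.   ]), array([474.835, 151.725, 100.   ])]
skirt [array([472.632, 200.307,  40.   ]), array([474.534, 107.112,  40.   ]), array([520.376, 155.71 ,  40.   ]), array([429.209, 151.771,  40.   ])]
```

>>> {"op": "jog_arm", "data": {
  "motion": [
    [-16,-12,16,0,0,0,-1],
    [-16,-24,34,0,0,0,-1],
    [-16,-27,36,0,0,0,-1],
    [-16,-27,36,0,0,0,-1],
    [-16,-27,36,0,0,0,-1]
  ]
}}

```text
t: 0.85
tcp_pos: [341.1, 407.2, 303.4]
ee_rot: [[0.0, 0.383, 0.924], [0.0, 0.924, -0.383], [-1.0, 0.0, 0.0]]
contact_force: [0.5, 0.5, 1.2]
width: 50.8
```

>>> {"op": "jog_arm", "data": {
  "motion": [
    [0,-27,37,0,0,0,-1],
    [0,-27,37,0,0,0,-1],
    [0,-27,37,0,0,0,-1],
    [0,-27,37,0,0,0,-1],
    [0,-27,37,0,0,0,-1]
  ]
}}

```text
t: 1.35
tcp_pos: [460.3, 211.6, 303.0]
ee_rot: [[0.001, 0.383, 0.924], [0.001, 0.924, -0.383], [-1.0, 0.001, 0.0]]
contact_force: [-0.1, -0.0, -0.4]
width: 11.2
```

>>> {"op": "jog_arm", "data": {
  "motion": [
    [0,-27,37,0,0,0,-1],
    [0,-27,37,0,0,0,-1],
    [0,-27,37,0,0,0,-1],
    [0,-27,37,0,0,0,-1],
    [0,-27,37,0,0,0,-1]
  ]
}}

```text
t: 1.85
tcp_pos: [579.6, 16.2, 302.9]
ee_rot: [[0.001, 0.382, 0.924], [0.0, 0.924, -0.382], [-1.0, 0.001, 0.0]]
contact_force: [0.7, 0.5, 0.3]
width: 0.2
```

>>> {"op": "jog_arm", "data": {
  "motion": [
    [0,-24.4,37,0,0,0,-1],
    [0,-24.4,37,0,0,0,-1],
    [0,-24.4,37,0,0,0,-1],
    [0,-24.4,37,0,0,0,-1],
    [0,0,0,-7,0,0,-1]
  ]
}}

```text
t: 2.35
tcp_pos: [679.1, -135.8, 300.9]
ee_rot: [[-0.002, 0.273, 0.962], [-0.004, 0.962, -0.273], [-1.0, -0.004, -0.001]]
contact_force: [-1.3, -0.9, -0.5]
width: 0.2
```

>>> {"op": "jog_arm", "data": {
  "motion": [
    [0,0,0,-8,0,0,-1],
    [0,0,0,-8,0,0,-1],
    [0,0,0,-8,0,0,-1],
    [0,0,0,-4.3,0,0,-1],
    [0,0,0,0,0,0,-1]
  ]
}}

```text
t: 2.85
tcp_pos: [678.2, -129.1, 302.6]
ee_rot: [[-0.0, -0.222, 0.975], [0.0, 0.975, 0.222], [-1.0, 0.0, 0.0]]
contact_force: [0.3, -0.1, -0.2]
width: 0.3
```

```bash
python3 - <<'E'
from h import *
s=arm.state();print(s["tcp_pos"],s["q"],s["ee_rot"])
f=grab("wrist","w1");t=grab("top");crop(t,320,160,120,110,6,"t1");t=grab("scene");crop(t,205,130,120,150,4,"s1")
E
```

```text
[ 678.225 -129.14   302.593] [ -4.02   27.889  17.11   75.606  -8.111  77.689 115.789] [[-0.    -0.222  0.975]
 [ 0.     0.975  0.222]
 [-1.     0.     0.   ]]
```

View pics/w1.png

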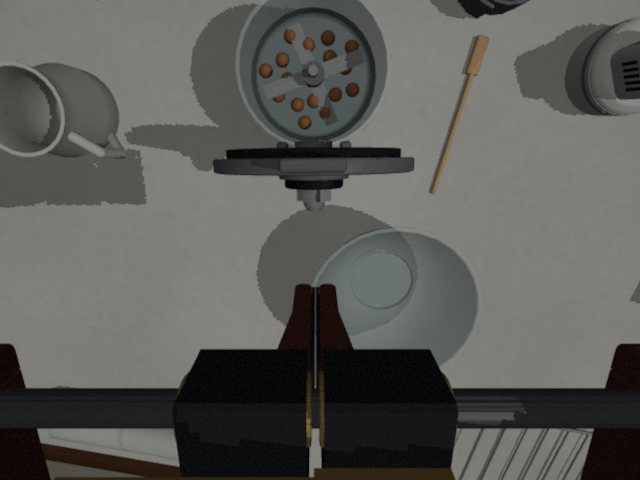

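View pics/t1.png

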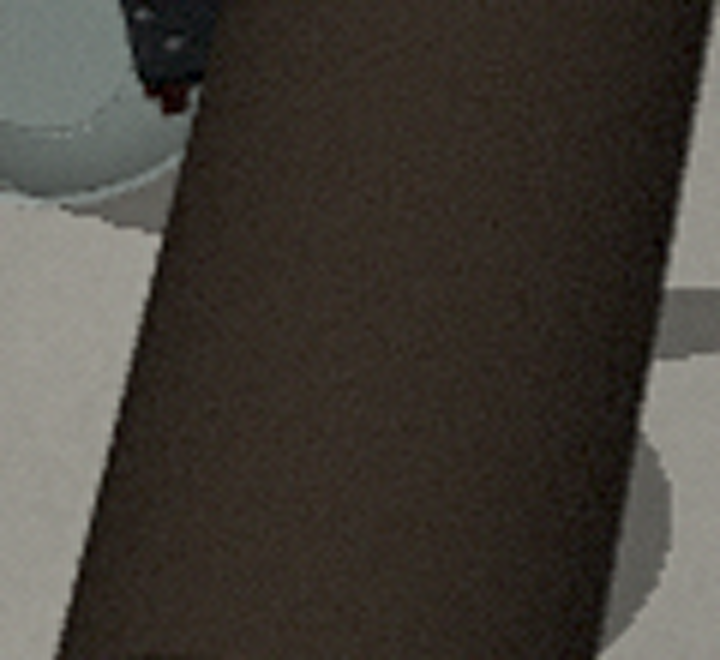

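View pics/s1.png

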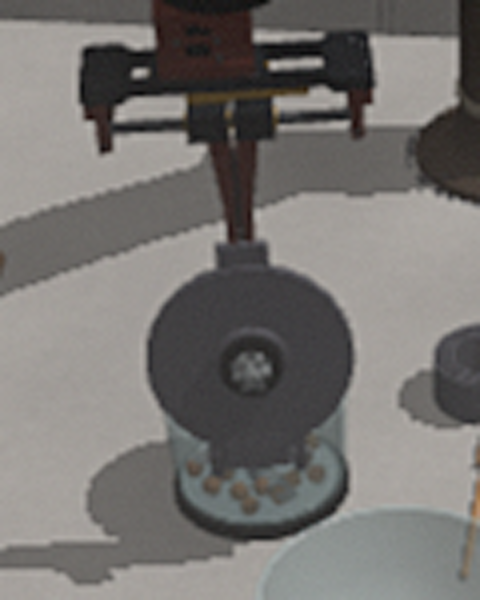

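```bash
python3 - <<'E'
from h import *
f=grab("wrist");s=grab("scene");st=arm.state()
print("tcp in scene",proj(s,st["tcp_pos"]),"in wrist",proj(f,st["tcp_pos"]))
print("stub tip",tri(f,(315,209),s,(205+252/4,130+370/4)))
print("bowl",onz(f,(313,70),0), onz(f,(236,65),90),onz(f,(388,65),90))
def d(p): return (205+p[0]/4,130+p[1]/4)
H=np.array([630,-142,92.]);ex=np.array([.975,.222,0]);ez=np.array([0,0,1.])
for th in (75,80,82,85,90):
    a=np.radians(th);u=-np.cos(a)*ex+np.sin(a)*ez;n=np.sin(a)*ex+np.cos(a)*ez
    print(th,"tabend top",proj(f,H+169*u+8*n),proj(s,H+169*u+8*n),"stub",proj(f,H+80*u+37*n),proj(s,H+80*u+37*n),"bottom hinge",proj(s,H+8*n))
E
```

```text
tcp in scene [264.71 187.94] in wrist [314.226 305.565]
stub tip (array([ 660.571, -132.325,  182.037]), np.float64(0.3832988206439949))
bowl [ 548.66  -159.809    0.   ] [ 568.912 -225.07    90.   ] [539.333 -93.095  90.   ]
75 tabend top [309.793 112.301] [264.421 186.207] stub [311.62  185.794] [266.874 220.065] bottom hinge [268.835 243.013]
80 tabend top [309.943 141.983] [264.479 188.118] stub [311.698 195.347] [266.988 222.086] bottom hinge [268.852 243.234]
82 tabend top [310.01  153.727] [264.511 189.015] stub [311.73  198.991] [267.038 222.943] bottom hinge [268.859 243.32 ]
85 tabend top [310.12  171.055] [264.572 190.501] stub [311.778 204.248] [267.118 224.279] bottom hinge [268.869 243.446]
90 tabend top [310.319 198.804] [264.701 193.347] stub [311.86 212.41] [267.262 226.629] bottom hinge [268.886 243.646]
```

>>> {"op": "jog_arm", "data": {
  "motion": [
    [15,0,-5,0,0,0,-1],
    [20,-1,-8,0,0,0,-1],
    [15,0,-8,0,0,0,-1],
    [4,0,-5,0,0,0,-1],
    [0,0,-4,0,0,0,-1]
  ]
}}

```text
t: 3.6
tcp_pos: [648.8, -136.6, 248.3]
ee_rot: [[-0.001, -0.221, 0.975], [0.0, 0.975, 0.221], [-1.0, 0.0, -0.001]]
contact_force: [-0.0, -0.6, 0.5]
width: 0.2
```

```bash
python3 - <<'E'
from h import *
f=grab("wrist","w2");t=grab("scene");crop(t,205,130,120,150,4,"s2")
s=arm.state();p=s["tcp_pos"]-np.array([631,-141,0]);print(p@[.975,.222,0],p[2],s["contact_force"])
E
```

```text
18.843472154677468 249.72315190763834 [-0.417  0.123  0.24 ]
```

View pics/w2.png

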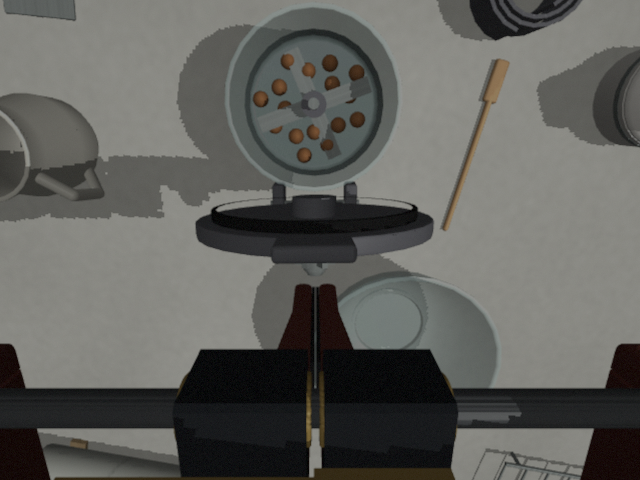

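View pics/s2.png

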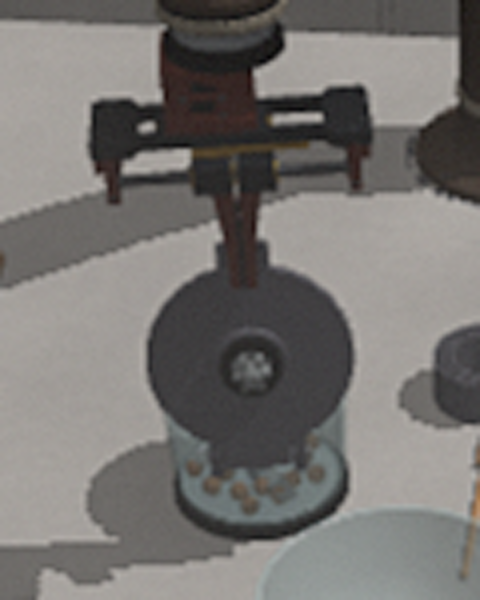

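>>> {"op": "jog_arm", "data": {
  "motion": [
    [0.5,0,-10,0,0,0,-1],
    [0.5,0,-9,0,0,0,-1],
    [1,0,-8,0,0,0,-1],
    [1.5,0,-7.5,0,0,0,-1],
    [1.5,0,-7,0,0,0,-1]
  ]
}}

```text
t: 4.2
tcp_pos: [608.4, -146.1, 244.1]
ee_rot: [[0.001, -0.221, 0.975], [-0.0, 0.975, 0.221], [-1.0, -0.0, 0.001]]
contact_force: [2.2, 0.6, 1.4]
width: 0.2
```

```bash
python3 - <<'E'
from h import *
f=grab("wrist","w3");t=grab("scene");crop(t,205,130,120,150,4,"s3")
s=arm.state();p=s["tcp_pos"]-np.array([631,-141,0]);print(p@[.975,.222,0],p[2],s["contact_force"])
E
```

```text
-23.989816395025727 243.73026645681117 [ 0.059 -0.06  -0.43 ]
```

View pics/w3.png

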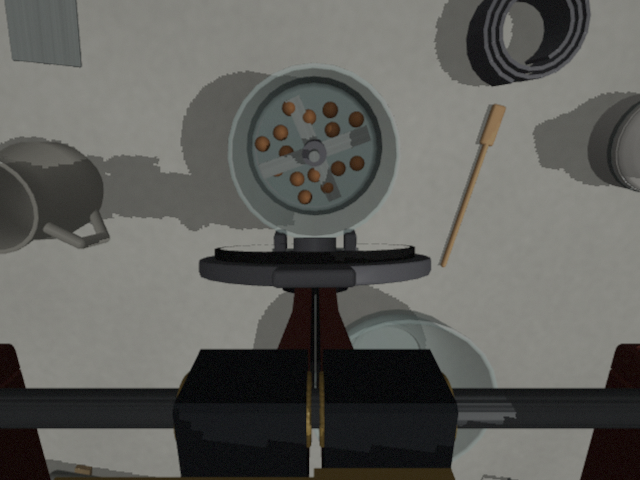

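>>> {"op": "jog_arm", "data": {
  "motion": [
    [2,0,-8,0,0,0,-1],
    [2.2,0,-8.3,0,0,0,-1],
    [2.7,0,-8.2,0,0,0,-1],
    [3.2,0,-8,0,0,0,-1],
    [3.7,0,-7.8,0,0,0,-1]
  ]
}}

```text
t: 4.8
tcp_pos: [568.7, -154.9, 229.5]
ee_rot: [[-0.0, -0.221, 0.975], [0.0, 0.975, 0.221], [-1.0, 0.0, -0.0]]
contact_force: [2.2, 0.2, -0.5]
width: 0.7
```

>>> {"op": "jog_arm", "data": {
  "motion": [
    [4.2,0,-7.8,0,0,0,-1],
    [4.6,0,-7.5,0,0,0,-1],
    [5,0,-7.2,0,0,0,-1],
    [5.4,0,-7,0,0,0,-1],
    [5.8,0,-6.6,0,0,0,-1]
  ]
}}

```text
t: 5.3
tcp_pos: [533.7, -162.9, 204.4]
ee_rot: [[0.0, -0.221, 0.975], [0.0, 0.975, 0.221], [-1.0, 0.0, 0.0]]
contact_force: [1.2, -0.2, 0.6]
width: 0.5
```

```bash
python3 - <<'E'
from h import *
f=grab("wrist","w4");t=grab("scene");crop(t,205,130,120,150,4,"s4")
s=arm.state();p=s["tcp_pos"]-np.array([631,-141,0]);print(p@[.975,.222,0],p[2],s["contact_force"])
E
```

```text
-100.78520974206354 203.88785378119582 [0.085 0.7   0.402]
```

View pics/s4.png

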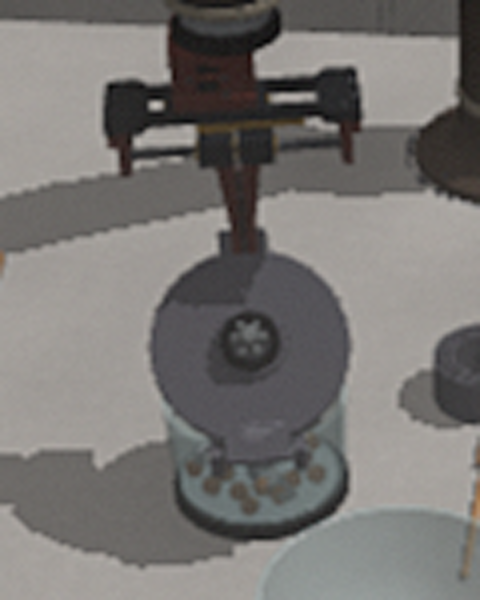

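>>> {"op": "jog_arm", "data": {
  "motion": [
    [6,0,-5.7,0,0,0,-1],
    [6.5,0,-5.3,0,0,0,-1],
    [6.9,0,-4.9,0,0,0,-1],
    [7.2,0,-4.5,0,0,0,-1],
    [7.5,0,-4.1,0,0,0,-1]
  ]
}}

```text
t: 5.9
tcp_pos: [509.8, -168.4, 170.1]
ee_rot: [[-0.0, -0.221, 0.975], [0.0, 0.975, 0.221], [-1.0, 0.0, -0.0]]
contact_force: [-0.5, -1.1, 1.8]
width: 0.5
```

>>> {"op": "jog_arm", "data": {
  "motion": [
    [7.5,0,-3.6,0,0,0,-1],
    [7.7,0,-3.2,0,0,0,-1],
    [7.7,0,-2.8,0,0,0,-1],
    [7.7,0,-2.4,0,0,0,-1],
    [7.5,0,-2,0,0,0,-1]
  ]
}}

```text
t: 6.4
tcp_pos: [496.4, -171.3, 131.9]
ee_rot: [[-0.0, -0.221, 0.975], [0.0, 0.975, 0.221], [-1.0, 0.0, -0.0]]
contact_force: [-0.6, -0.4, 1.5]
width: 0.6
```

```bash
python3 - <<'E'
from h import *
f=grab("wrist","w5");t=grab("scene");crop(t,205,130,120,150,4,"s5")
s=arm.state();p=s["tcp_pos"]-np.array([631,-141,0]);print(p@[.975,.222,0],p[2],s["contact_force"])
E
```

```text
-138.28509878241448 131.47915200434676 [ 0.03  -0.354 -0.063]
```

View pics/s5.png

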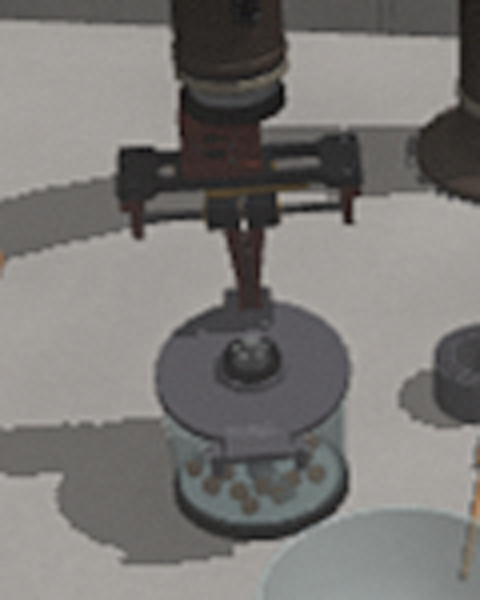

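>>> {"op": "jog_arm", "data": {
  "motion": [
    [6,0,-1.6,0,0,0,-1],
    [6,0,-1.3,0,0,0,-1],
    [5.5,0,-1,0,0,0,-1],
    [5,0,-0.6,0,0,0,-1],
    [4,0,0,0,0,0,-1]
  ]
}}

```text
t: 7.0
tcp_pos: [492.2, -172.3, 105.6]
ee_rot: [[-0.0, -0.221, 0.975], [-0.0, 0.975, 0.221], [-1.0, 0.0, -0.0]]
contact_force: [-0.5, -1.6, 0.5]
width: -0.0
```

>>> {"op": "jog_arm", "data": {
  "motion": [
    [2,0,0,0,0,0,-1],
    [1.5,0,0,0,0,0,-1],
    [1,0,0,0,0,0,-1],
    [1,0,0,0,0,0,-1],
    [0,0,0,0,0,0,-1]
  ]
}}

```text
t: 7.5
tcp_pos: [492.4, -172.2, 100.6]
ee_rot: [[0.0, -0.222, 0.975], [0.0, 0.975, 0.222], [-1.0, -0.0, 0.0]]
contact_force: [0.4, -0.3, -0.2]
width: 0.4
```

>>> {"op": "jog_arm", "data": {
  "motion": [
    [0.7,0,0,0,0,0,-1],
    [0.7,0,0,0,0,0,-1],
    [0.7,0,0,0,0,0,-1],
    [0,0,0,0,0,0,-1],
    [0,0,0,0,0,0,-1]
  ]
}}

```text
t: 8.0
tcp_pos: [492.6, -172.3, 100.0]
ee_rot: [[0.001, -0.221, 0.975], [0.0, 0.975, 0.221], [-1.0, 0.0, 0.001]]
contact_force: [-4.9, 2.2, 16.2]
width: 0.4
```

>>> {"op": "jog_arm", "data": {
  "motion": [
    [-10,0,0,0,0,0,-1],
    [-30,0,0,0,0,0,-1],
    [-40,0,10,0,0,0,-1],
    [-40,0,25,0,0,0,-1],
    [-30,0,40,0,0,0,-1]
  ]
}}

```text
t: 8.5
tcp_pos: [565.4, -156.9, 252.2]
ee_rot: [[0.003, -0.219, 0.976], [-0.001, 0.976, 0.219], [-1.0, -0.001, 0.002]]
contact_force: [0.9, -1.0, -0.4]
width: -0.1
```

>>> {"op": "jog_arm", "data": {
  "motion": [
    [0,0,40,0,0,0,1],
    [0,0,25,0,0,0,1],
    [0,0,10,0,0,0,1],
    [0,0,0,0,0,0,1],
    [0,0,0,0,0,0,1]
  ]
}}

```text
t: 9.0
tcp_pos: [637.5, -139.9, 248.3]
ee_rot: [[-0.001, -0.221, 0.975], [-0.0, 0.975, 0.221], [-1.0, -0.0, -0.001]]
contact_force: [-0.5, 0.2, 0.1]
width: 37.0
```

```bash
python3 - <<'E'
from h import *
s=arm.state();print(s["tcp_pos"])
f=grab("wrist","w6");t=grab("scene");crop(t,205,150,120,130,5,"s6")
E
```

```text
[ 637.45  -139.882  248.28 ]
```

View pics/w6.png

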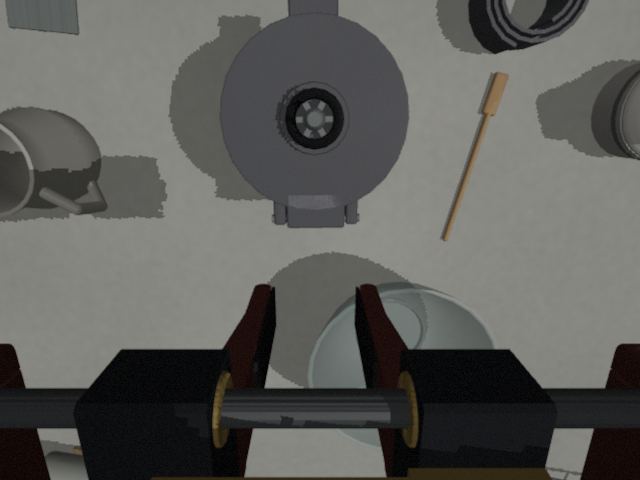

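View pics/s6.png

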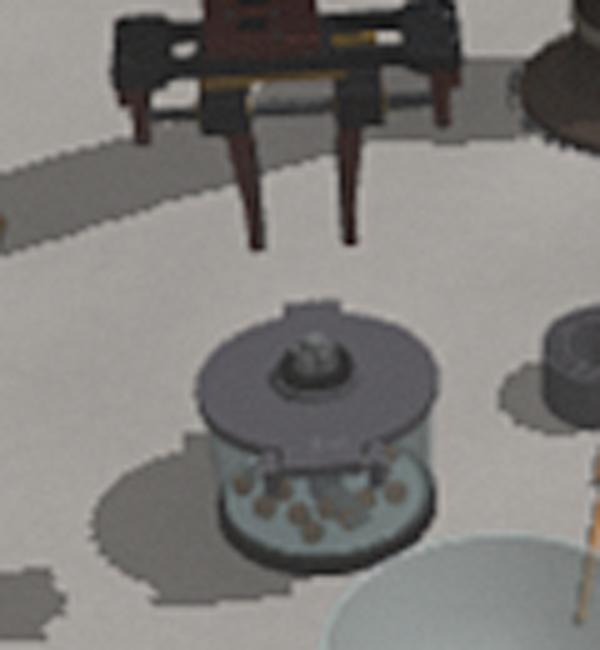

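```bash
python3 - <<'E'
from h import *
f=grab("wrist")
crop(f,276,80,80,76,9,"stub6")
E
```

```text
(no output)
```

View pics/stub6.png

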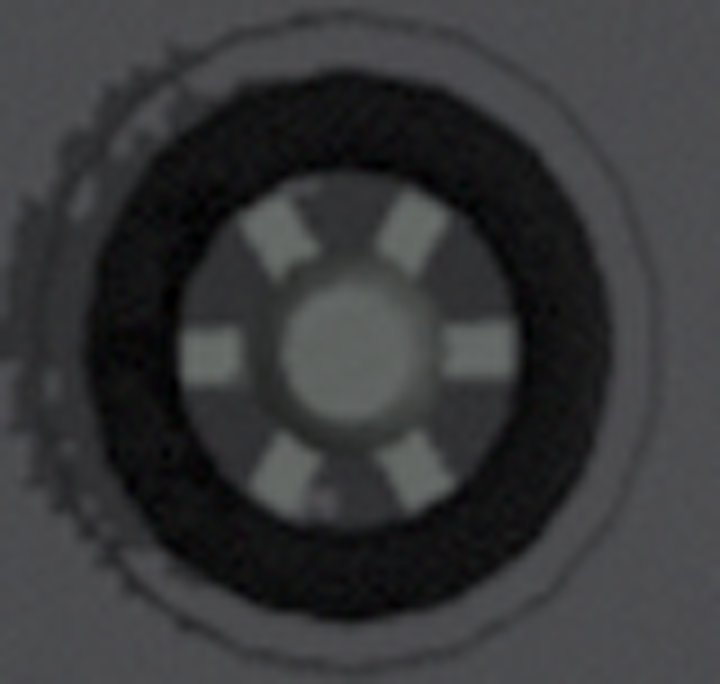

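```bash
python3 - <<'E'
from h import *
f=grab("wrist");c=lambda p:(276+(p[0]+.5)/9-.5,80+(p[1]+.5)/9-.5)
T=[(212,355),(480,350),(281,235),(412,232),(285,478),(418,474)]
P=np.array([onz(f,c(p),122) for p in T]);C=P.mean(0);print(C)
d=P-C;print(np.linalg.norm(d[:,:2],axis=1));a=np.degrees(np.arctan2(d[:,1],d[:,0]));print(a,a%60)
print("tip",onz(f,c((350,350)),129),"collar",onz(f,c((350,345)),112))
print("lid disc",onz(f,(315,112),100),[onz(f,p,100) for p in [(221,110),(408,110)]],"tab",onz(f,(313,5),100))
t=grab("top");s=grab("scene");print("pred top",proj(t,C),"scene",proj(s,C+[0,0,7]))
E
```

```text
[ 557.323 -158.118  122.   ]
[10.79  10.475 10.408 10.49  10.694 10.7  ]
[ -77.244  104.677 -136.973  164.022  -15.53    44.269] [42.756 44.677 43.027 44.022 44.47  44.269]
tip [ 556.906 -158.041  129.   ] collar [ 556.588 -158.132  112.   ]
lid disc [ 552.337 -158.666  100.   ] [array([ 566.675, -228.981,  100.   ]), array([535.339, -89.73 , 100.   ])] tab [ 482.493 -175.839  100.   ]
pred top [384.507 241.483] scene [267.36  216.999]
```

>>> {"op": "jog_arm", "data": {
  "motion": [
    [0,35,-9,0,0,0,1],
    [0,46,-12,0,0,0,1],
    [0,46,-12,0,0,0,1],
    [0,46,-12,0,0,0,1],
    [0,46,-12,0,0,0,1]
  ]
}}

```text
t: 9.8
tcp_pos: [533.3, 63.1, 248.9]
ee_rot: [[0.001, -0.221, 0.975], [0.0, 0.975, 0.221], [-1.0, 0.0, 0.001]]
contact_force: [-0.3, 0.4, -0.3]
width: 87.8
```

>>> {"op": "jog_arm", "data": {
  "motion": [
    [0,44,-12,0,0,0,1],
    [0,12,-4,7,0,0,1],
    [0,0,0,8.5,0,0,1],
    [0,0,0,8.5,0,0,1],
    [0,0,0,8.5,0,0,1]
  ]
}}

```text
t: 10.3
tcp_pos: [506.3, 112.9, 248.9]
ee_rot: [[0.001, 0.343, 0.939], [0.0, 0.939, -0.343], [-1.0, 0.0, 0.0]]
contact_force: [-0.6, -0.6, 0.6]
width: 88.0
```

>>> {"op": "jog_arm", "data": {
  "motion": [
    [0,0,0,8.5,0,0,1],
    [0,0,0,8.5,0,0,1],
    [0,0,0,8.5,0,0,1],
    [0,0,0,8.5,0,0,1],
    [0,0,0,0,0,0,1]
  ]
}}

```text
t: 10.8
tcp_pos: [506.4, 112.7, 248.8]
ee_rot: [[0.0, 0.807, 0.59], [0.0, 0.59, -0.807], [-1.0, 0.0, 0.0]]
contact_force: [-0.3, 0.1, 0.3]
width: 87.8
```

```bash
python3 - <<'E'
from h import *
s=arm.state();print(s["tcp_pos"],s["q"],s["ee_rot"],s["width"])
f=grab("wrist","w7");t=grab("top");crop(t,340,190,90,90,6,"t7")
E
```

```text
[506.399 112.746 248.771] [-34.235  11.75   19.308 105.163  -4.314  63.771  22.755] [[ 0.     0.807  0.59 ]
 [ 0.     0.59  -0.807]
 [-1.     0.     0.   ]] 87.81546738822641
```

View pics/w7.png

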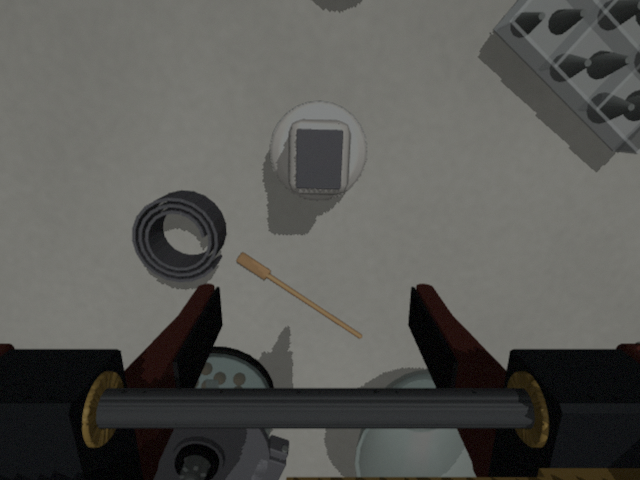

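View pics/t7.png

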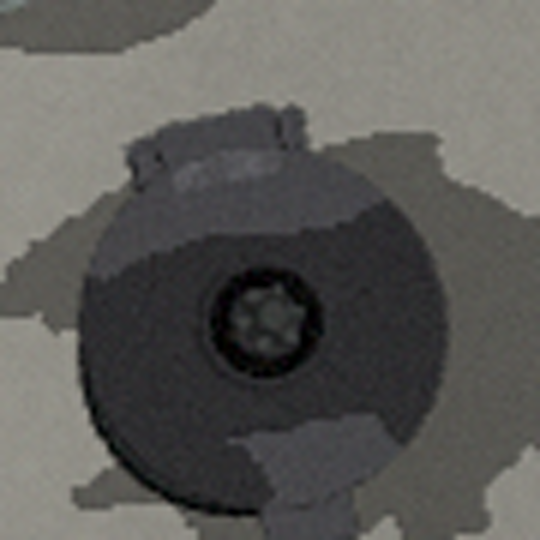

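```bash
python3 - <<'E'
from h import *
f=grab("wrist");t=grab("top");s=grab("scene")
g=cv2.cvtColor(f["img"],cv2.COLOR_BGR2GRAY)
m=np.zeros_like(g);m[100:205,270:370]=(g[100:205,270:370]<90)
n,l,st,ce=cv2.connectedComponentsWithStats(m)
k=l[160,320];pts=np.argwhere(l==k)[:,::-1].astype(np.float32);print(st[k])
W=np.array([onz(f,p,100)[:2] for p in pts],np.float32)
r=cv2.minAreaRect(W);print(r)
m2=(g>125).astype(np.uint8)*255;m2[:, :265]=0;m2[:,375:]=0;m2[:95]=0;m2[205:]=0
p2=np.argwhere(m2)[:,::-1];print(p2.min(0),p2.max(0))
for p in [(271,148),(367,148),(319,100)]: print(onz(f,p,40))
for p in [(289.5,160),(349.5,160),(319,119),(319,192)]: print("blk",onz(f,p,100))
C=np.array([556.9,-158.1,112]);print("collar top px pred",proj(t,C),onz(t,(340+266.5/6-.5,190+322.5/6-.5),112))
crop(f,260,90,120,120,5,"h7")
E
```

```text
[ 270  127   81   78 4715]
((475.646240234375, 147.91378784179688), (65.23158264160156, 60.63786697387695), 36.514244079589844)
[280 103] [361 173]
[440.048 133.995  40.   ]
[512.31  187.498  40.   ]
[450.897 194.661  40.   ]
blk [459.753 142.637 100.   ]
blk [497.959 170.925 100.   ]
blk [460.009 181.401 100.   ]
blk [493.836 136.021 100.   ]
collar top px pred [383.965 242.32 ] [ 554.69  -157.987  112.   ]
```

View pics/h7.png

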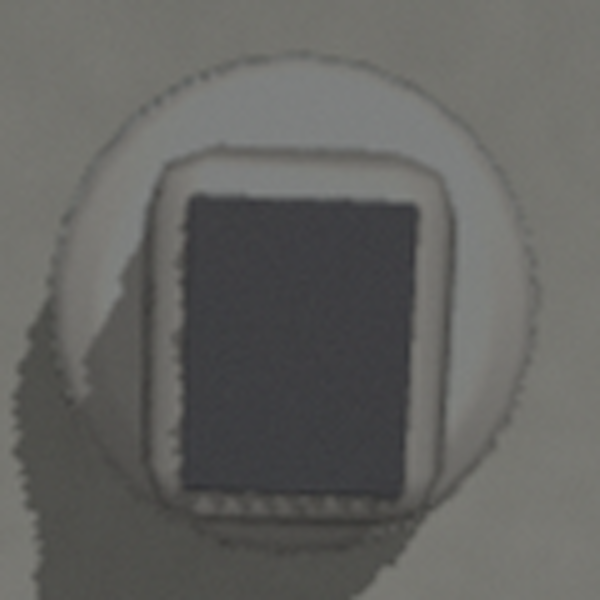

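```bash
python3 - <<'E'
from h import *
f=grab("wrist");st=arm.state();R=st["ee_rot"];p=st["tcp_pos"]
c=lambda q:(260+(q[0]+.5)/5-.5,90+(q[1]+.5)/5-.5)
P=np.array([onz(f,c(q),100) for q in [(190,195),(418,203),(405,498),(182,490)]])
C=P.mean(0);print(C)
L=(np.array(P)-p)@R;print(L)
e=[L[1]-L[0],L[2]-L[3],L[3]-L[0],L[2]-L[1]]
for v in e: print(np.linalg.norm(v),np.degrees(np.arctan2(v[2],v[1])))
B=np.array([onz(f,c(q),z) for q,z in [((148,330),98),((455,330),98)]]);print("blk",B,B.mean(0),np.linalg.norm(B[0]-B[1]))
S=np.array([onz(f,c(q),40) for q in [(55,290),(540,290)]]);print("skirt",S.mean(0),np.linalg.norm(S[0]-S[1]))
E
```

```text
[478.674 156.985 100.   ]
[[148.598 -13.101 -75.592]
 [148.601  22.187 -74.401]
 [148.599  21.104 -28.386]
 [148.596 -15.02  -29.69 ]]
35.30790184825682 1.931723551774612
36.14664924924104 2.0679979167024154
45.94132162900624 92.39381339183434
46.028180604093215 91.3489826673444
blk [[457.691 145.113  98.   ]
 [496.949 174.067  98.   ]] [477.32 159.59  98.  ] 48.779601752762105
skirt [476.153 161.107  40.   ] 90.79685951269033
```

>>> {"op": "jog_arm", "data": {
  "motion": [
    [0,3,-22,2,0,0,1],
    [0,0,-30,0,0,0,1],
    [40,0,0,0,0,0,1],
    [45,0,0,0,0,0,1],
    [33,0,0,0,0,0,1]
  ]
}}

```text
t: 11.6
tcp_pos: [478.2, 157.3, 128.7]
ee_rot: [[-0.001, 0.825, 0.565], [-0.0, 0.565, -0.825], [-1.0, -0.001, -0.0]]
contact_force: [0.1, 0.5, -0.0]
width: 88.0
```

```bash
python3 - <<'E'
from h import *
s=arm.state();print(s["tcp_pos"])
f=grab("wrist","w8");t=grab("scene");crop(t,320,160,120,110,5,"s8")
E
```

```text
[478.23  157.253 128.689]
```

View pics/w8.png

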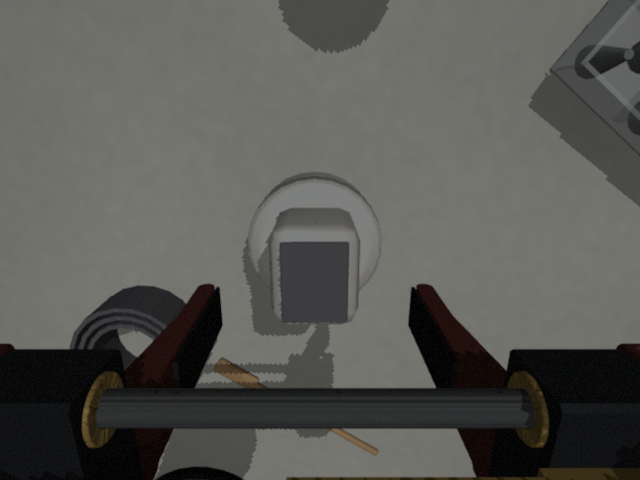

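View pics/s8.png

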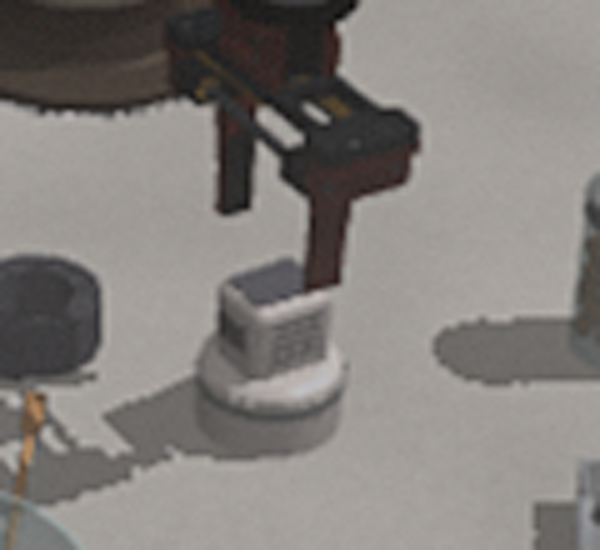

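>>> {"op": "jog_arm", "data": {
  "motion": [
    [25,0,0,0,0,0,1],
    [25,0,0,0,0,0,1],
    [14,0,0,0,0,0,1],
    [6.5,0,0,0,0,0,1],
    [0,0,0,0,0,0,1]
  ]
}}

```text
t: 12.2
tcp_pos: [479.5, 157.3, 60.7]
ee_rot: [[0.0, 0.826, 0.564], [0.0, 0.564, -0.826], [-1.0, 0.0, -0.0]]
contact_force: [-0.1, -0.3, 0.4]
width: 87.6
```

>>> {"op": "jog_arm", "data": {
  "motion": [
    [0,0,0,0,0,0,-0.2],
    [0,0,0,0,0,0,-1],
    [0,0,0,0,0,0,-1],
    [0,0,0,0,0,0,-1],
    [0,0,0,0,0,0,-1]
  ],
  "newtons": 40
}}

```text
t: 12.7
tcp_pos: [479.0, 157.3, 60.3]
ee_rot: [[0.0, 0.826, 0.564], [0.0, 0.564, -0.826], [-1.0, 0.0, -0.0]]
contact_force: [-3.2, -1.5, 2.4]
width: 51.4
```

>>> {"op": "jog_arm", "data": {
  "motion": [
    [-5,0,0,0,0,0,-1],
    [-15,0,0,0,0,0,-1],
    [-40,0,0,0,0,0,-1],
    [-45,0,0,0,0,0,-1],
    [-45,0,0,0,0,0,-1]
  ]
}}

```text
t: 13.2
tcp_pos: [478.1, 156.7, 211.1]
ee_rot: [[-0.002, 0.826, 0.563], [-0.001, 0.563, -0.826], [-1.0, -0.002, -0.0]]
contact_force: [1.2, 0.8, -4.4]
width: 50.0
```

```bash
python3 - <<'E'
from h import *
s=arm.state();print(s["tcp_pos"],s["width"],s["contact_force"],s["wrist_torque"])
f=grab("wrist","w9");t=grab("scene");crop(t,320,130,120,110,5,"s9")
E
```

```text
[478.054 156.659 211.134] 49.96836018873991 [ 1.22   0.812 -4.398] [ 0.064 -0.121 -0.072]
```

View pics/w9.png

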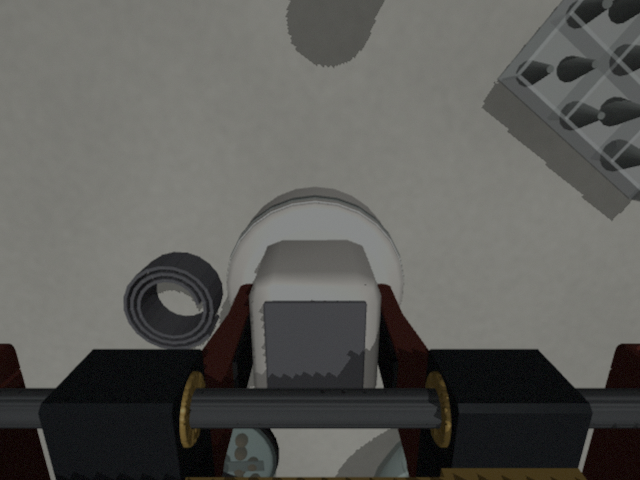

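View pics/s9.png

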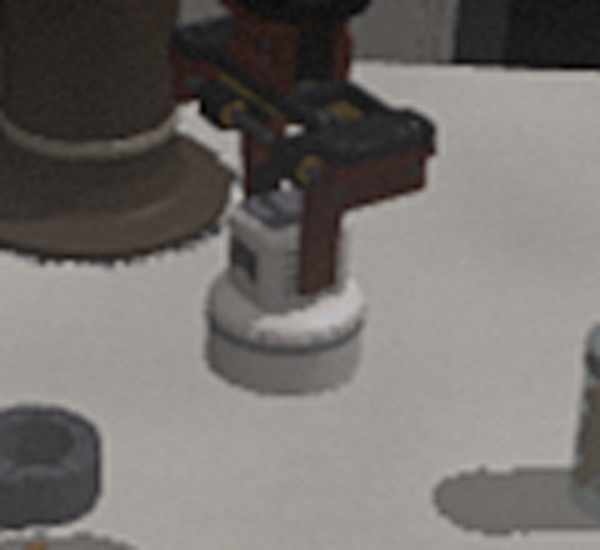

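>>> {"op": "jog_arm", "data": {
  "motion": [
    [-10,-10,27,0,0,0,-1],
    [0,-16,43,0,0,0,-1],
    [0,-16,43,0,0,0,-1],
    [0,-16,43,0,0,0,-1],
    [0,-16,43,0,0,0,-1]
  ]
}}

```text
t: 13.8
tcp_pos: [529.2, -50.5, 218.7]
ee_rot: [[-0.002, 0.826, 0.564], [-0.0, 0.564, -0.826], [-1.0, -0.002, -0.001]]
contact_force: [-0.3, 0.5, -4.4]
width: 49.9
```

>>> {"op": "jog_arm", "data": {
  "motion": [
    [0,-16,43,0,0,0,-1],
    [0,-15,40,0,0,0,-1],
    [0,-7.5,22,6.4,0,0,-1],
    [0,0,0,7,0,0,-1],
    [0,0,0,7,0,0,-1]
  ]
}}

```text
t: 14.3
tcp_pos: [556.2, -158.5, 218.2]
ee_rot: [[-0.003, 0.973, 0.233], [-0.0, 0.233, -0.973], [-1.0, -0.003, -0.001]]
contact_force: [0.2, 1.3, -4.7]
width: 50.1
```

>>> {"op": "jog_arm", "data": {
  "motion": [
    [0,0,0,0,0,0,-1],
    [0,0,0,0,0,0,-1],
    [0,0,0,0,0,0,-1],
    [0,0,0,0,0,0,-1],
    [0,0,0,0,0,0,-1]
  ]
}}

```text
t: 14.8
tcp_pos: [557.3, -157.2, 220.1]
ee_rot: [[0.0, 0.97, 0.241], [0.0, 0.241, -0.97], [-1.0, 0.0, -0.0]]
contact_force: [0.6, -0.3, -5.2]
width: 49.6
```

```bash
python3 - <<'E'
from h import *
s=arm.state();p=s["tcp_pos"];R=s["ee_rot"];print(p,R,s["q"],s["contact_force"])
print("to go tool",R.T@(np.array([556.5,-158.1,p[2]])-p), "z heading",np.degrees(np.arctan2(R[1,2],R[0,2])))
f=grab("wrist","w10");t=grab("scene");crop(t,205,130,120,130,5,"s10");t=grab("top");crop(t,340,190,90,90,6,"t10")
E
```

```text
[ 557.342 -157.186  220.055] [[ 0.     0.97   0.241]
 [ 0.     0.241 -0.97 ]
 [-1.     0.    -0.   ]] [-13.22   20.805  31.821  99.887 -12.17   62.75   36.499] [ 0.566 -0.311 -5.19 ]
to go tool [-0.    -1.038  0.684] z heading -76.03552667527137
```

View pics/w10.png

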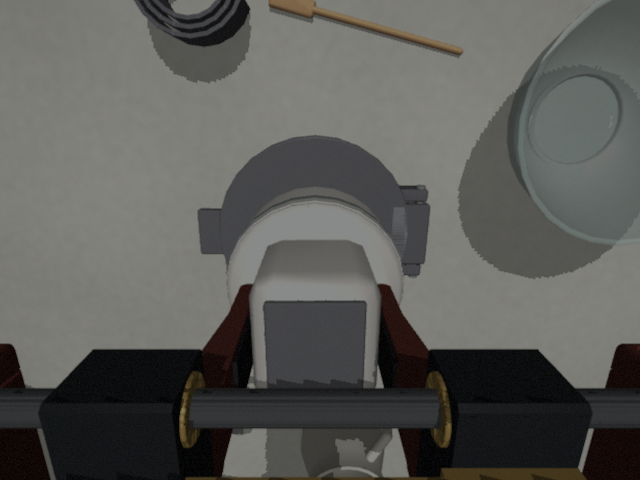

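View pics/s10.png

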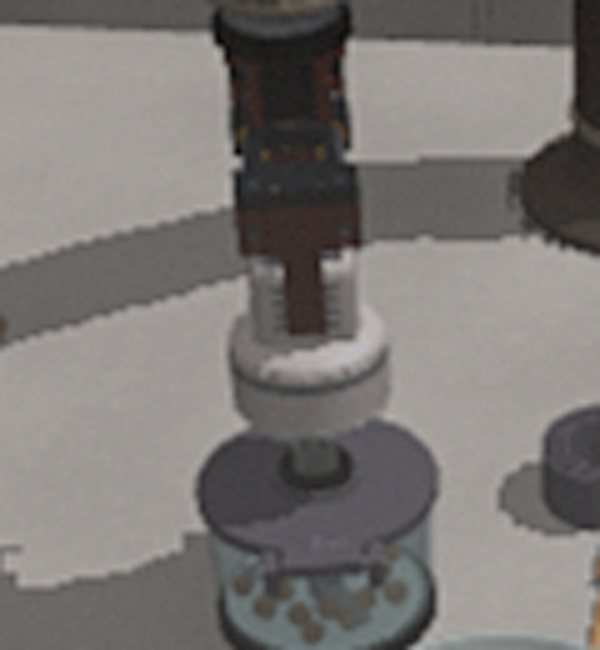

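```bash
python3 - <<'E'
from h import *
s=grab("scene");p=arm.state()["tcp_pos"]
f=lambda P:(proj(s,P)-[205,130])*5
print("head mid skirt",f(p-[0,0,40]),"stub base/tip for (556.5,-158.1)",f([556.5,-158.1,112]),f([556.5,-158.1,125]))
E
```

```text
head mid skirt [307.125 362.184] stub base/tip for (556.5,-158.1) [314.043 457.862] [312.56  439.813]
```

View pics/t10.png

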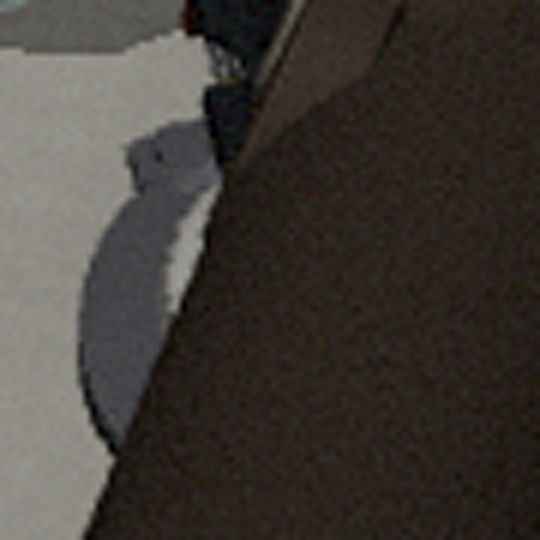

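>>> {"op": "jog_arm", "data": {
  "motion": [
    [10,-0.8,0,0,0,0,-1],
    [13,0,0,0,0,0,-1],
    [8,0,0,0,0,0,-1],
    [2,0,0,0,0,0,-1],
    [0,0,0,0,0,0,-1]
  ]
}}

```text
t: 15.5
tcp_pos: [556.3, -157.5, 186.3]
ee_rot: [[-0.001, 0.971, 0.24], [-0.0, 0.24, -0.971], [-1.0, -0.001, -0.0]]
contact_force: [-0.0, 0.2, -5.1]
width: 49.9
```

```bash
python3 - <<'E'
from h import *
print(arm.state()["tcp_pos"],arm.state()["contact_force"])
t=grab("scene");crop(t,205,130,120,130,5,"s11")
E
```

```text
[ 556.284 -157.492  186.335] [-0.035  0.22  -5.082]
```

View pics/s11.png

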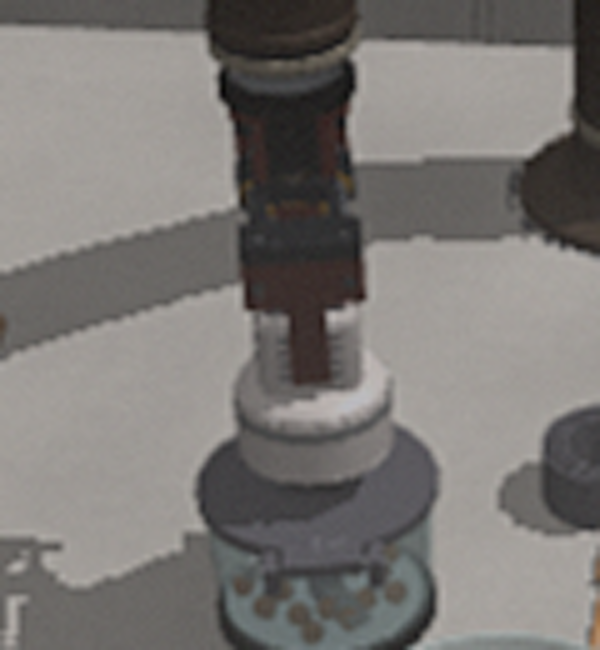

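Now down slowly: pilot entry, watching the force.

>>> {"op": "jog_arm", "data": {
  "motion": [
    [1.5,0,0,0,0,0,-1],
    [1.5,0,0,0,0,0,-1],
    [1.5,0,0,0,0,0,-1],
    [1.5,0,0,0,0,0,-1],
    [1,0,0,0,0,0,-1]
  ]
}}

```text
t: 16.05
tcp_pos: [556.6, -157.4, 179.9]
ee_rot: [[-0.0, 0.971, 0.24], [0.0, 0.24, -0.971], [-1.0, -0.0, -0.0]]
contact_force: [0.3, 0.8, -5.3]
width: 49.6
```

>>> {"op": "jog_arm", "data": {
  "motion": [
    [1,0,0,0,0,0,-1],
    [1,0,0,0,0,0,-1],
    [1,0,0,0,0,0,-1],
    [1,0,0,0,0,0,-1],
    [1,0,0,0,0,0,-1]
  ]
}}

```text
t: 16.55
tcp_pos: [556.6, -157.5, 175.0]
ee_rot: [[0.0, 0.971, 0.24], [-0.0, 0.24, -0.971], [-1.0, 0.0, 0.0]]
contact_force: [1.1, 0.9, -5.4]
width: 49.5
```

>>> {"op": "jog_arm", "data": {
  "motion": [
    [1,0,0,0,0,0,-1],
    [1,0,0,0,0,0,-1],
    [1,0,0,0,0,0,-1],
    [1,0,0,0,0,0,-1],
    [1,0,0,0,0,0,-1]
  ]
}}

```text
t: 17.05
tcp_pos: [556.6, -157.6, 169.9]
ee_rot: [[0.0, 0.971, 0.24], [-0.0, 0.24, -0.971], [-1.0, 0.0, 0.0]]
contact_force: [0.5, -0.1, -5.1]
width: 49.8
```

>>> {"op": "jog_arm", "data": {
  "motion": [
    [1,0,0,0,0,0,-1],
    [1,0,0,0,0,0,-1],
    [1,0,0,0,0,0,-1],
    [1,0,0,0,0,0,-1],
    [1,0,0,0,0,0,-1]
  ],
  "newtons": 55
}}

```text
t: 17.55
tcp_pos: [556.7, -157.6, 165.5]
ee_rot: [[0.0, 0.971, 0.24], [0.0, 0.24, -0.971], [-1.0, 0.0, -0.0]]
contact_force: [-1.5, 0.1, 2.4]
width: 50.1
```

>>> {"op": "jog_arm", "data": {
  "motion": [
    [1,0,0,0,0,0,-1],
    [1,0,0,0,0,0,-1],
    [1,0,0,0,0,0,-1],
    [0.7,0,0,0,0,0,-1],
    [0,0,0,0,0,0,-1]
  ]
}}

```text
t: 18.05
tcp_pos: [556.7, -157.6, 161.5]
ee_rot: [[0.0, 0.971, 0.24], [-0.0, 0.24, -0.971], [-1.0, 0.0, 0.0]]
contact_force: [-2.6, 0.2, 5.1]
width: 49.7
```

>>> {"op": "jog_arm", "data": {
  "motion": [
    [0.5,0,0,0,0,0,-1],
    [0.5,0,0,0,0,0,-1],
    [0.5,0,0,0,0,0,-1],
    [0.3,0,0,0,0,0,-1],
    [0,0,0,0,0,0,-1]
  ]
}}

```text
t: 18.55
tcp_pos: [556.7, -157.6, 160.3]
ee_rot: [[0.001, 0.971, 0.24], [0.0, 0.24, -0.971], [-1.0, 0.001, -0.0]]
contact_force: [-4.6, 1.2, 10.7]
width: 49.8
```

>>> {"op": "jog_arm", "data": {
  "motion": [
    [0.4,0,0,0,0,0,-1],
    [0.4,0,0,0,0,0,-1],
    [0.2,0,0,0,0,0,-1],
    [0,0,0,0,0,0,-1],
    [0,0,0,0,0,0,-1]
  ]
}}

```text
t: 19.05
tcp_pos: [556.6, -157.6, 160.1]
ee_rot: [[0.001, 0.971, 0.24], [0.001, 0.24, -0.971], [-1.0, 0.001, -0.0]]
contact_force: [-7.8, 2.3, 18.8]
width: 49.4
```

```bash
python3 - <<'E'
from h import *
s=arm.state();print(s["tcp_pos"],s["contact_force"],s["wrist_torque"],s["width"])
t=grab("scene","s12f");crop(t,205,130,120,130,5,"s12");grab("wrist","w12")
E
```

```text
[ 556.646 -157.618  160.138] [-7.763  2.275 18.801] [0.347 1.87  0.01 ] 49.44331155707265
```

View pics/s12.png

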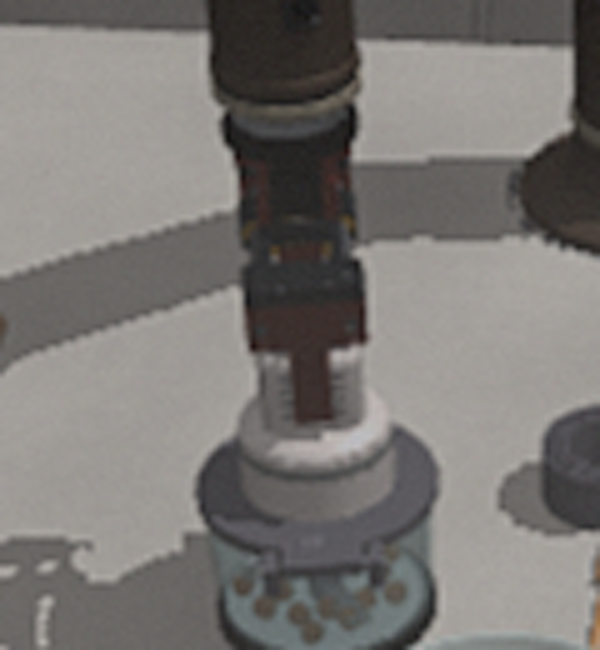

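View pics/w12.png

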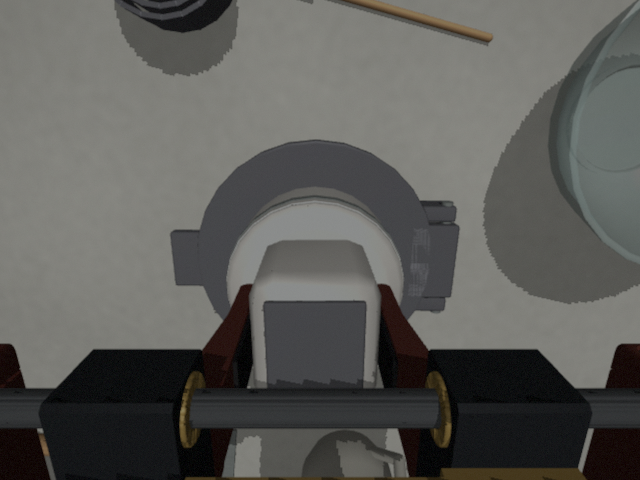

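View pics/s12f.png

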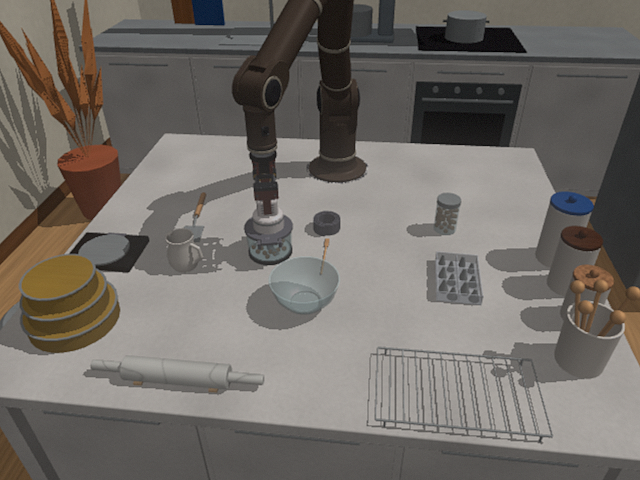

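```bash
python3 - <<'E'
from bench import arm
print(arm.close_job());s=arm.state();print(s["t"],s["tcp_pos"],s["contact_force"],s["width"])
E
```

```text
the job is handed in; nothing more can be done
None
the job is handed in; nothing more can be done
```

I closed the chopper lid gently and set the power head on the drive stub. I pressed it home and handed the job in at about 19 s, still gripping and pressing it; no verdict was reported.

- **Lid:** I pushed it shut with the closed fingertips at about 2 N. It stopped solid with the tip at the expected 100 mm and 16 N of push.
- **Mesh:** I turned the head about 20° to match the stub teeth seen in the wrist camera. It slid past the tooth ends without resistance.
- **Pressed home:** The collar spring showed in the force over the last 6 mm. The gripper then stopped within 0.2 mm of the expected home height with 19 N of push, more than the roughly 6 N the spring alone would give. The grip was 55 N with no visible slip.
- **Bystanders:** They stand where they were in the last scene picture.

**Disagreements:**
- The cameras disagreed by about 2 mm on the stub and 5 mm on the head before the grasp. I placed the stub between the two readings and took the head from the wrist camera.
- A sideways reaction of about 8 N remained at the end.

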